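# Press three switch keys on the desk in order

## Task

Get the office ready for a presentation with the four switch boxes on the desk: gently press the long bar key (blinds) well down, then the round key (screen), then the square key (projector), in that order; each key stays down by itself. Leave the cross-shaped key up, do not pick up, tip or shove the boxes, and leave the other things on the desk alone.

Things in the scene. Friction and masses are not known exactly. Their poses are not given: they have to be found in the camera images.
- bar_unit: Loose black switch box with a dark top plate, 84 (x) x 56 (y) x 30 mm high, 0.6 kg on rubber feet, that carries the bar key in the middle of its top. Origin: centre of its underside, z up. All four boxes are alike but for the key.
- bar_top (a point): Centre of the flat top of the white long narrow bar key, 64 x 20 mm on top (long side along the box's x). It stands 24 mm above the box's top (54 mm above the desk) when up, and moves with the key.
- bar_key (a joint): Travel of the bar key in m: 0 up, 0.012 pressed home. It slides straight down against 3 N of friction and stays where it is left. Its cap sits on a spring of 1.5 N/mm: the cap gives 2 mm before the key moves; once home, the force climbs from 3 to 12 N over 6 mm more (hard stop with the top 34 mm above the desk). Released when home, the top is at 42 mm. Past 0.008 it is well down and switched.
- round_unit: Loose black switch box with a dark top plate, 84 (x) x 56 (y) x 30 mm high, 0.6 kg on rubber feet, that carries the round key in the middle of its top. Origin: centre of its underside, z up. All four boxes are alike but for the key.
- round_top (a point): Centre of the flat top of the white round key, 40 mm in diameter. It stands 24 mm above the box's top (54 mm above the desk) when up, and moves with the key.
- round_key (a joint): Travel of the round key in m: 0 up, 0.012 pressed home. It slides straight down against 3 N of friction and stays where it is left. Its cap sits on a spring of 1.5 N/mm: the cap gives 2 mm before the key moves; once home, the force climbs from 3 to 12 N over 6 mm more (hard stop with the top 34 mm above the desk). Released when home, the top is at 42 mm. Past 0.008 it is well down and switched.
- square_unit: Loose black switch box with a dark top plate, 84 (x) x 56 (y) x 30 mm high, 0.6 kg on rubber feet, that carries the square key in the middle of its top. Origin: centre of its underside, z up. All four boxes are alike but for the key.
- square_top (a point): Centre of the flat top of the white square key, 36 x 36 mm. It stands 24 mm above the box's top (54 mm above the desk) when up, and moves with the key.
- square_key (a joint): Travel of the square key in m: 0 up, 0.012 pressed home. It slides straight down against 3 N of friction and stays where it is left. Its cap sits on a spring of 1.5 N/mm: the cap gives 2 mm before the key moves; once home, the force climbs from 3 to 12 N over 6 mm more (hard stop with the top 34 mm above the desk). Released when home, the top is at 42 mm. Past 0.008 it is well down and switched.
- cross_unit: Loose black switch box with a dark top plate, 84 (x) x 56 (y) x 30 mm high, 0.6 kg on rubber feet, that carries the cross key in the middle of its top. Origin: centre of its underside, z up. All four boxes are alike but for the key.
- cross_top (a point): Centre of the flat top of the white plus-shaped (cross) key, 46 mm across, arms 14 mm wide; not to be pressed. It stands 24 mm above the box's top (54 mm above the desk) when up, and moves with the key.
- cross_key (a joint): Travel of the cross key in m: 0 up, 0.012 pressed home. It slides straight down against 3 N of friction and stays where it is left. Its cap sits on a spring of 1.5 N/mm: the cap gives 2 mm before the key moves; once home, the force climbs from 3 to 12 N over 6 mm more (hard stop with the top 34 mm above the desk). Released when home, the top is at 42 mm. Past 0.008 it is well down and switched.
- glue: Upright loose glue stick, 27 mm in diameter, 90 mm high; a bystander. Origin: centre of its underside.
- rubber_eraser: Loose eraser lying flat, 21 x 45 x 12 mm; a bystander. Origin: centre of its underside.
- clip: Loose binder clip, 38 x 28 x 50 mm high; a bystander. Origin: centre of its underside.
There are look-alikes about, which are no part of the job. Leave any purple or yellow look-alike of the bar_unit alone.

How it is judged:
By the outcome, as a careful person would: the job done as asked, in the order asked, and still so for the second after the job is handed in, with the robot touching nothing.
It also fails if it takes over 48 s, if anything falls off the work surface, if the arm or the gripper's body presses on something with over 40 N, if the wrist force passes 120 N, or if a joint passes its speed limit or range.

## Robot

A 7-joint arm with a two-finger parallel gripper is mounted at the origin on the work surface; the furniture and walls round the work are solid. World frame = base frame: x ahead of the robot, y to its left, z up, the work surface at z = 0. Lengths are in m, angles in rad, forces in N, time in s.
With the tool pointing down it reaches from about 0.4 to 0.875 m from the base axis. Payload 19.3 kg.
Tool frame: the origin (TCP) lies midway between the tips of the shut fingers; the grasp point (between the pads) lies 19 mm behind it; z points along the fingers, y is the line along which they close (so a half turn about z gives the same grasp; the last joint's range is limited). The gripper opens to 85 mm and grips with 20 to 120 N. Pads are 22 mm wide; open, the fingers measure 114 mm over their backs; the gripper's body (76 mm by 85 mm) begins 54 mm behind the grasp point. The pads swing forward as they close: fully open they stand 13 mm farther back than shut.
Start: joints at [-1.382, 0.521, -0.036, 1.599, 0.021, 1.021, -0.113], TCP at [0.16, 0.604, 0.231] pointing down, gripper open.
Joint ranges: [-2.91, 2.91], [-0.3, 2.13], [-1.5, 1.42], [0.17, 2.43], [-1.26, 4.41], [0.16, 1.93], [-2.52, 2.52]. Speed limits (rad/s): [1.89, 1.89, 2.39, 2.39, 3.01, 3.01, 3.01].

## Interface

Orientations are given as [roll, pitch, yaw] about the fixed x, y, z axes, in that order (R = Rz(yaw) Ry(pitch) Rx(roll)).
In Python, from workcell import bot gives the robot as it stands.
- The arm moves only by the tool move_arm, never from a script. Its argument "moves" is a list that holds one entry, the list of rows, each a list of 7 numbers: the opening, from 0 (shut) to 1 (fully open), then the shift along the tool's x, y, z in units of 1000 mm (1.0 is 1000 mm), then the turn, a rotation vector about the tool's x, y, z in units of 2 pi rad (1.0 is 2 pi rad). A call has 1 to 5 rows; each row is the pose to reach, as a shift and turn from the pose commanded when the call began, along the tool's axes at that moment, turning the shorter way round; what a row does not reach only later rows make up. A row lasts 1/10 s, in which the tool goes at most 50 mm and 8.59 degrees, less where a joint would pass 70% of its speed; a pose out of reach is approached as far as the arm can. A call with a number of a shift or a turn outside -1 to 1 is refused whole. A call with a gripper value outside its range is refused whole. The fingers move at their own pace and stop on an object; "force" is the grip in N (left out, the last holds). Time passes only in rows, so rows that repeat a pose let the fingers close. It gives the time, the measured TCP pose, the force, the opening and the grip force at its end, in the units of the state.
- bot.observe(): the state, without advancing time (a new reading comes with each control period).
- bot.grab_frame(name): name is "scene" or "side" or "wrist"; returns the picture (420x560x3 uint8, red, green, blue); there is no depth.
- bot.camera_params(name): a dict with "vertical_fov" (degrees; the focal length in pixels is half the picture's height over the tangent of half this angle, whatever the lens; pixels are square), "cx", "cy" (the principal point, pixels), "R" (3x3) and "t" (3): a world point X has camera coordinates R X + t. Camera axes: x right, y down, z forward; pixel columns grow to the right and rows downward; lengths in m; the calibration is good to about 2 mm. A picture is of the moment at which its call begins: read the wrist's pose just before it. camera_params takes no time and is no camera call; for the wrist camera it gives the pose at the moment of the call.
- bot.job_done(): hands the job in; it is judged then, once.
The state is a dict: "clock": time; "qpos": joint angles; "qd": joint speeds; "joint_efforts": joint torques, N m; "position": TCP position; "tool_rot": TCP orientation; "force": force on the tool from outside, world axes, zero at the start; "moment": the same for the moment, N m; "grip_width": finger opening in m; "finger_force": force on a finger pad.
Only numpy, scipy, OpenCV 4.12 (cv2) and the standard library are available. Lean on these libraries where they do the work, as an engineer would, in place of code of your own. Each camera call takes 0.05 s, during which the arm holds its last target. There are 200 camera calls.

## Working session

There is one attempt and no reset: what is moved stays moved. The work goes in short steps, Python scripts to look and compute and a tool call to move; the robot and the scene stay as the last step left them, time stands still between calls to the robot, and variables do not carry over. Pictures are saved under pics/ and viewed, at most 10 in all, crops included, and the job is handed in when it is done.

Besides the shell and the picture viewer there is one more tool, called as a command line: name --argument value ..., lists and objects as JSON in quotes. move_arm: Moves the arm, as the interface text tells. Shifts and turns lie within -1 to 1; 1 stands for 1000 mm of shift or 2 pi rad of turn. Its arguments: {"type":"object","properties":{"moves":{"type":"array"},"force":{"type":"number"}},"required":["moves"]}

```bash
mkdir -p pics; python3 - <<'E'
from workcell import bot
import cv2
for n in("scene","side"):
    f=bot.grab_frame(n); cv2.imwrite(f"pics/{n}0.png",cv2.resize(f[:,:,::-1],(784,588),interpolation=cv2.INTER_CUBIC))
    p=bot.camera_params(n); print(n,{k:(v.tolist() if hasattr(v,'tolist') else v) for k,v in p.items()})
o=bot.observe(); print(o)
E
```

```text
scene {'vertical_fov': 48.829810146401364, 'cx': 271.6031530411611, 'cy': 213.44450738250924, 'R': [[0.6684986155806621, -0.7437117780549278, 0.001546657401050017], [-0.5614698122208558, -0.5060487681743853, -0.6547261215148396], [0.4877102120433971, 0.43681510437662885, -0.755864613311815]], 't': [-0.22389888415471243, 0.33823688020507264, 0.693365526676652]}
side {'vertical_fov': 52.01561066306757, 'cx': 283.21550526225707, 'cy': 212.5488989976834, 'R': [[0.8381035616944312, -0.5453601158421275, -0.012836040034611024], [-0.35121463677061965, -0.5214393250118506, -0.7776562924899837], [0.4174095097062242, 0.6562647136482708, -0.6285586104946481]], 't': [-0.31326776608161966, 0.28706809795640637, 0.6859270965554995]}
{'clock': 0.1, 'qpos': array([-1.38220812,  0.52194935, -0.03632874,  1.59991348,  0.02118782,
        1.02110907, -0.11279239]), 'qd': array([ 2.57294120e-04,  1.80081730e-04, -5.31432012e-04, -6.72933410e-04,
        5.34987546e-04,  2.34584131e-03, -8.10115033e-05]), 'joint_efforts': array([ 3.03994340e-03, -9.28481483e+01,  1.98339008e+00, -3.70534301e+01,
        1.80657412e-02,  5.46222000e-03, -2.89159561e-05]), 'position': array([0.15989745, 0.60390349, 0.23079986]), 'tool_rot': array([-3.14059954e+00,  5.79068276e-05,  2.88279519e+00]), 'force': array([-0.00670559,  0.08615503, -0.75203306]), 'moment': array([-0.00814313,  0.05874206,  0.02705763]), 'finger_force': 0.0, 'grip_width': 0.08522189391397549}
```

View pics/scene0.png

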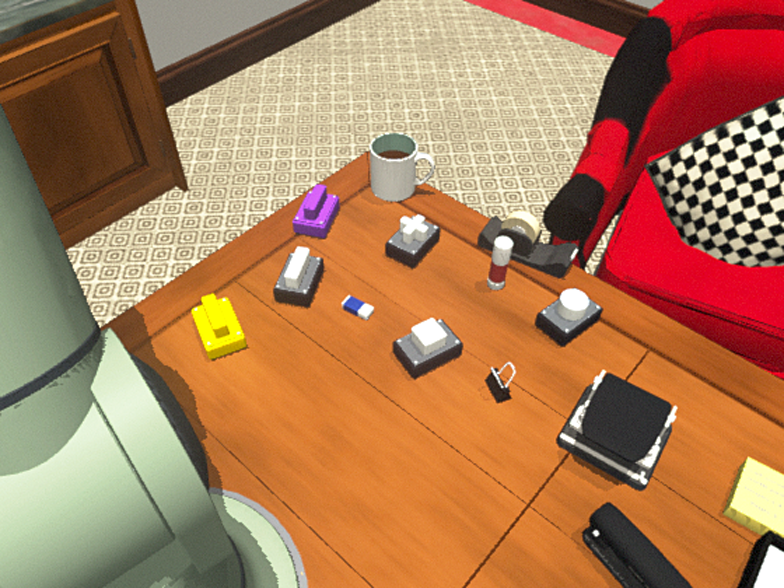

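View pics/side0.png

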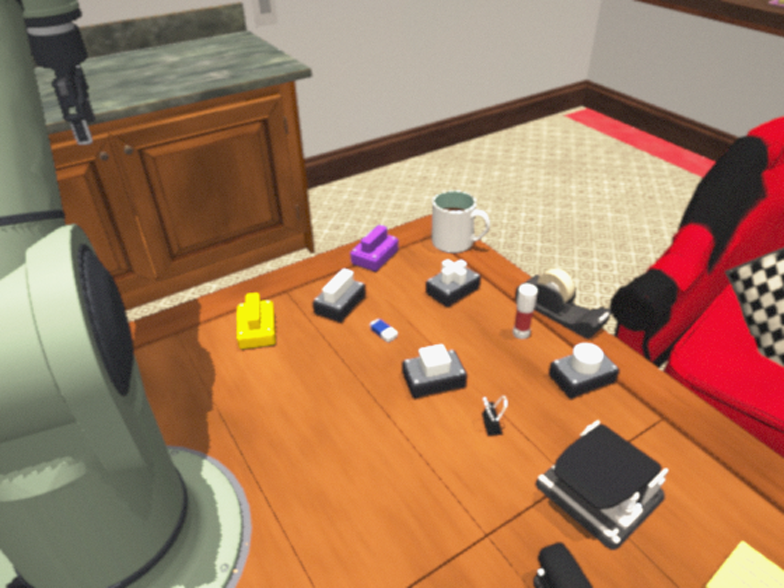

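The pictures show (784-px scale) the bar key near (299,262) in scene and (340,283) in side. The square is near (429,335) and (434,358), the round near (573,302) and (588,356), and the cross near (414,229) and (454,270). The yellow and purple look-alikes stand to the left. I'll enlarge the three keys next.

```bash
python3 - <<'E'
import cv2,numpy as np
P={"scene":[(213,190),(409,215),(306,240)],"side":[(243,203),(420,255),(310,256)]}
rows=[]
for n,l in P.items():
    im=cv2.resize(cv2.imread(f"pics/{n}0.png"),(560,420),interpolation=cv2.INTER_AREA)
    r=[]
    for (u,v) in l:
        c=cv2.resize(im[v-25:v+25,u-22:u+22],None,fx=6,fy=6,interpolation=cv2.INTER_CUBIC)
        for k in range(0,44,10): cv2.putText(c,str(u-22+k),(k*6,8),0,.3,(0,255,255)); cv2.line(c,(k*6+3,10),(k*6+3,14),(0,255,255))
        for k in range(5,50,10): cv2.putText(c,str(v-25+k),(0,k*6+3),0,.3,(0,255,0))
        r.append(c)
    rows.append(np.hstack(r))
cv2.imwrite("pics/crop.png",np.vstack(rows))
E
```

```text
(no output)
```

View pics/crop.png

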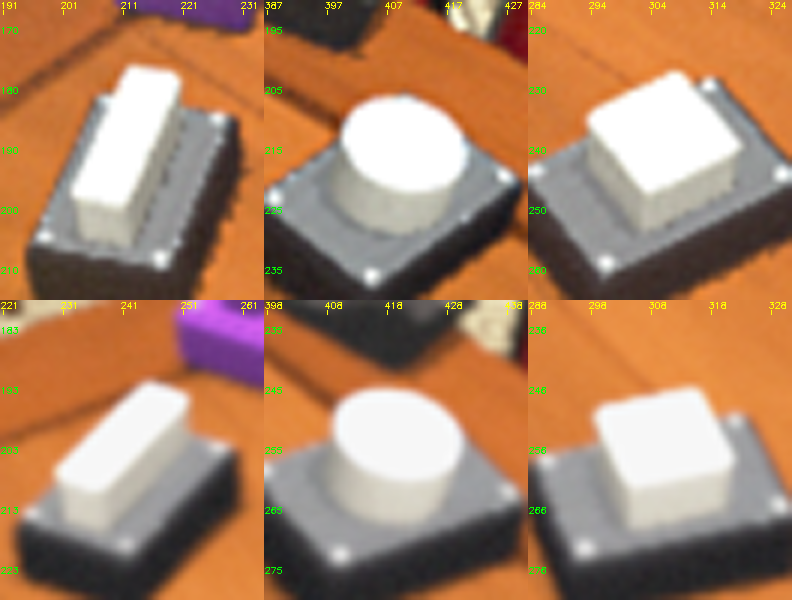

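The crop gives the outlines of the three key tops clearly in both views; I'll triangulate their centres and check the heights and sizes.

```bash
cat > h.py <<'E'
import numpy as np
from workcell import bot
def ray(n,u,v):
    p=bot.camera_params(n); f=210/np.tan(np.radians(p["vertical_fov"]/2)); R=np.array(p["R"]);t=np.array(p["t"])
    return -R.T@t, R.T@np.array([(u-p["cx"])/f,(v-p["cy"])/f,1])
def atz(n,u,v,z):
    c,d=ray(n,u,v); return c+d*(z-c[2])/d[2]
def tri(a,b):
    A=np.zeros((3,3));B=np.zeros(3)
    for n,(u,v) in(("scene",a),("side",b)):
        c,d=ray(n,u,v);d=d/np.linalg.norm(d);M=np.eye(3)-np.outer(d,d);A+=M;B+=M@c
    return np.linalg.solve(A,B)
E
python3 - <<'E'
from h import *
np.set_printoptions(precision=4,suppress=True)
K={"bar":((212.5,187.7),(241.4,200.7)),"round":((410.4,214),(420.3,252.25)),"square":((306.7,237.1),(310.2,253.7)),"cross":((414/1.4,226/1.4),(454/1.4,267/1.4))}
for k,(a,b) in K.items():
    s,d=atz("scene",*a,.054),atz("side",*b,.054); print(k,tri(a,b),s,d,np.hypot(*s[:2]))
C={"bar":[(128,66),(182,76),(132,206),(74,196)],"sq":[(676-264*2,71),(741-528,148),(652-528,193),(586-528,118)]}
for k,o in(("bar",(191,165)),("sq",(284,215))):
    X=np.array([atz("scene",o[0]+x/6,o[1]+y/6,.054) for x,y in C[k]]);e=np.roll(X,-1,0)-X
    print(k,np.linalg.norm(e,axis=1)*1e3,np.degrees(np.arctan2(e[:,1],e[:,0])))
g=atz("scene",497/1.4,285/1.4,0);print("glue",g,"clip",atz("scene",500/1.4,395/1.4,0),"mug",atz("scene",395/1.4,190/1.4,0))
E
```

```text
bar [0.4161 0.2378 0.0569] [0.4183 0.2402 0.054 ] [0.4173 0.2409 0.054 ] 0.48231874822790866
round [ 0.6295 -0.1034  0.0543] [ 0.6306 -0.1033  0.054 ] [ 0.629  -0.1035  0.054 ] 0.6389586775323884
square [0.4449 0.0105 0.0581] [0.4483 0.0126 0.054 ] [0.4469 0.0136 0.054 ] 0.4484525402804873
cross [0.5926 0.1605 0.0585] [0.5955 0.1632 0.054 ] [0.5975 0.1658 0.054 ] 0.6174144185473751
bar [20.1281 63.6783 20.5978 64.1956] [ -62.4225 -149.3579  119.0823   30.2039]
sq [36.4447 33.7809 35.4598 35.2927] [-106.9938  163.4293   75.4146  -14.9386]
glue [0.6252 0.0171 0.    ] clip [ 0.4632 -0.1022  0.    ] mug [0.6912 0.2849 0.    ]
```

move_arm --moves '[[[0,-0.034,-0.029,0,0,0,0],[0,-0.069,-0.057,0,0,0,0],[0,-0.103,-0.086,0,0,0,0],[0,-0.137,-0.114,0,0,0,0],[0,-0.171,-0.143,0,0,0,0]]]'

```text
clock: 0.6
position: [0.2894, 0.4205, 0.2312]
tool_rot: [-3.141, -0.0, 2.883]
force: [1.3, 1.3, -0.5]
grip_width: 0.0122
finger_force: 0.0
```

move_arm --moves '[[[0,-0.034,-0.028,0.005,0,0,0],[0,-0.068,-0.057,0.01,0,0,0],[0,-0.102,-0.085,0.02,0,0,0],[0,-0.137,-0.114,0.04,0,0,0],[0,-0.171,-0.142,0.06,0,0,0]]]'

```text
clock: 1.1
position: [0.4185, 0.2395, 0.1709]
tool_rot: [3.141, 0.001, 2.883]
force: [1.5, 1.1, 0.5]
grip_width: -0.0001
finger_force: 0.0
```

move_arm --moves '[[[0,0,0,0.03,0,0,0],[0,0,0,0.05,0,0,0],[0,0,0,0.05,0,0,0],[0,0,0,0.05,0,0,0]]]'

```text
clock: 1.5
position: [0.4176, 0.2412, 0.1216]
tool_rot: [-3.141, -0.0, 2.883]
force: [-0.5, -0.2, 0.3]
grip_width: 0.0003
finger_force: 0.0
```

```bash
cat > look.py <<'E'
import sys,cv2
from h import *
o=bot.observe(); x,y,z=o["position"]; yaw=o["tool_rot"][2]
tx,ty=map(float,sys.argv[2:4])
print(o["clock"],o["position"],o["tool_rot"],o["force"],"grip",o["grip_width"],"shift x,y:",(tx-x)*np.cos(yaw)+(ty-y)*np.sin(yaw),(tx-x)*np.sin(yaw)-(ty-y)*np.cos(yaw))
def proj(n,X):
    p=bot.camera_params(n);f=210/np.tan(np.radians(p["vertical_fov"]/2));c=np.array(p["R"])@X+np.array(p["t"]);return int(c[0]/c[2]*f+p["cx"]),int(c[1]/c[2]*f+p["cy"])
ims=[]
for n in("scene","side"):
    u,v=proj(n,np.array([tx,ty,.07])); u=min(max(u,50),510);v=min(max(v,50),370)
    im=bot.grab_frame(n)[v-50:v+50,u-50:u+50,::-1]; ims.append(cv2.resize(im,(390,390),interpolation=cv2.INTER_CUBIC))
cv2.imwrite(f"pics/{sys.argv[1]}.png",np.hstack(ims))
E
python3 look.py bar1 .4178 .2405
```

```text
1.5 [0.41755715 0.24121001 0.12160054] [-3.14112090e+00 -3.80195708e-04  2.88294883e+00] [-0.47517913 -0.24710023  0.33743893] grip 0.0002672951311213494 shift x,y: -0.0004163741126885832 -0.0006242772693595147
```

View pics/bar1.png

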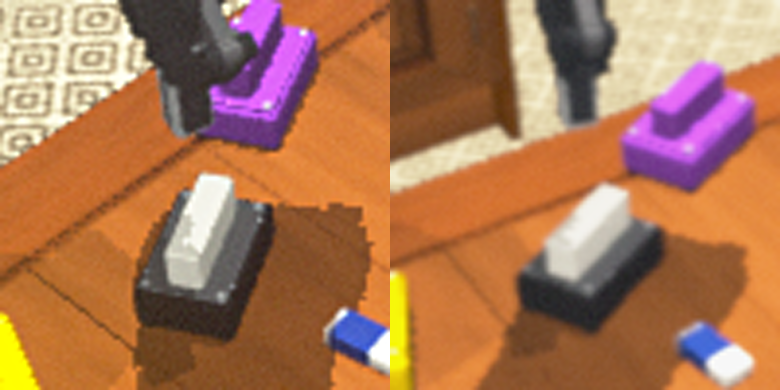

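The shut fingertip hangs directly above the bar key in both views, at about (195,128) in the left crop and (578,122) in the right. Next I'll go down, slowing before contact.

move_arm --moves '[[[0,0,-0.001,0.03,0,0,0],[0,0,-0.001,0.055,0,0,0],[0,0,-0.001,0.06,0,0,0],[0,0,-0.001,0.064,0,0,0],[0,0,-0.001,0.068,0,0,0]]]'

```text
clock: 2.1
position: [0.418, 0.2406, 0.0543]
tool_rot: [3.14, 0.001, 2.883]
force: [0.1, 0.1, -0.2]
grip_width: 0.0001
finger_force: 0.0
```

move_arm --moves '[[[0,0,0,0.003,0,0,0],[0,0,0,0.006,0,0,0],[0,0,0,0.009,0,0,0],[0,0,0,0.012,0,0,0],[0,0,0,0.012,0,0,0]]]'

```text
clock: 2.6
position: [0.4174, 0.2402, 0.0411]
tool_rot: [3.142, 0.0, 2.883]
force: [1.5, 1.0, 2.5]
grip_width: 0.0001
finger_force: 1.2
```

move_arm --moves '[[[0,0,0,0.001,0,0,0],[0,0,0,0.002,0,0,0],[0,0,0,0.003,0,0,0],[0,0,0,0.003,0,0,0]]]'

```text
clock: 3.0
position: [0.4174, 0.2402, 0.0383]
tool_rot: [3.142, 0.0, 2.883]
force: [1.1, 0.3, 5.2]
grip_width: -0.0002
finger_force: 2.7
```

move_arm --moves '[[[0,0,0,-0.005,0,0,0],[0,0,0,-0.015,0,0,0],[0,0,0,-0.05,0,0,0],[0,0,0,-0.1,0,0,0],[0,0,0,-0.15,0,0,0]]]'

```text
clock: 3.5
position: [0.4166, 0.2395, 0.1904]
tool_rot: [-3.14, -0.001, 2.883]
force: [0.1, 1.1, 0.4]
grip_width: 0.0001
finger_force: 0.0
```

move_arm --moves '[[[0,-0.033,-0.031,-0.01,0,0,0],[0,-0.065,-0.062,-0.01,0,0,0],[0,-0.098,-0.093,-0.01,0,0,0],[0,-0.13,-0.123,-0.01,0,0,0],[0,-0.163,-0.154,-0.01,0,0,0]]]'

```text
clock: 4.0
position: [0.5357, 0.0479, 0.1991]
tool_rot: [3.141, -0.0, 2.883]
force: [0.2, 1.3, -0.1]
grip_width: 0.0001
finger_force: 0.0
```

```bash
python3 look.py bar2 .4178 .2405; python3 look.py x .63 -.1034
```

```text
4.0 [0.535705   0.04791542 0.19912126] [ 3.14142506e+00 -2.19883609e-04  2.88303144e+00] [ 0.23043304  1.29960509 -0.09586642] grip 0.00011730718631372554 shift x,y: 0.16322762727602763 0.15603574112496152
4.1 [0.53716902 0.04366073 0.1989696 ] [-3.13983435e+00  1.36268008e-03  2.87576735e+00] [-0.15973418  1.57405462 -0.55862914] grip -0.00019295524493081188 shift x,y: -0.12820407224689745 -0.1175081494168133
```

View pics/bar2.png

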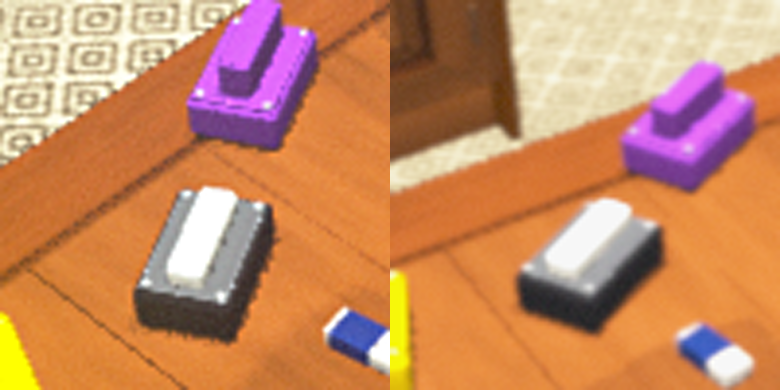

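The bar key (top near (202,235) left, (588,235) right) now sits about half as high as before and its box has not moved. Next is the round key.

move_arm --moves '[[[0,-0.04,-0.037,0,0,0,0],[0,-0.075,-0.07,0,0,0,0],[0,-0.11,-0.102,0.02,0,0,0],[0,-0.129,-0.12,0.05,0,0,0],[0,-0.129,-0.12,0.08,0,0,0]]]'

```text
clock: 4.7
position: [0.6304, -0.1023, 0.1176]
tool_rot: [-3.141, 0.001, 2.88]
force: [-0.3, 0.6, -1.4]
grip_width: -0.0
finger_force: 0.0
```

move_arm --moves '[[[0,0,0,0,0,0,0],[0,0,0,0,0,0,0]]]'

```text
clock: 4.9
position: [0.6293, -0.0978, 0.1191]
tool_rot: [3.141, -0.001, 2.885]
force: [0.0, 0.3, 0.7]
grip_width: -0.0001
finger_force: 0.0
```

```bash
python3 look.py rnd1 .63 -.1034
```

```text
4.9 [ 0.62929548 -0.09775087  0.11908117] [ 3.14105836e+00 -8.99015357e-04  2.88451904e+00] [0.04497518 0.27541034 0.74295506] grip -8.445390055144152e-05 shift x,y: -0.0021176722710990453 -0.005284365913373978
```

View pics/rnd1.png

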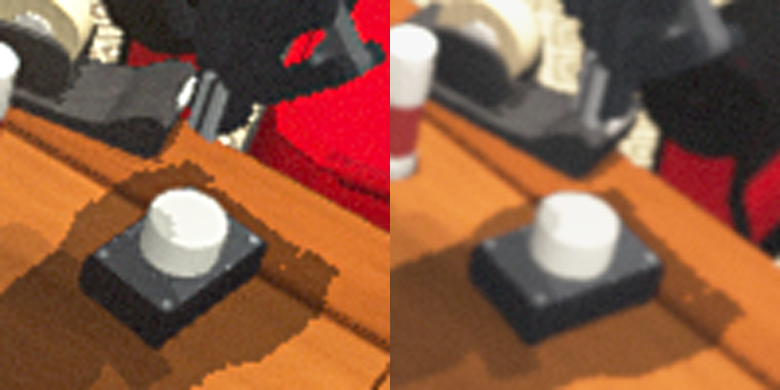

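The tip hangs over the round key, near (208,120) left and (592,100) right, about 5 mm off in y. The tape dispenser lies clear of it. I'll correct the offset while going down.

move_arm --moves '[[[0,-0.001,-0.003,0.02,0,0,0],[0,-0.001,-0.003,0.04,0,0,0],[0,-0.001,-0.003,0.05,0,0,0],[0,-0.001,-0.003,0.055,0,0,0],[0,-0.001,-0.003,0.055,0,0,0]]]'

```text
clock: 5.5
position: [0.6299, -0.1022, 0.0638]
tool_rot: [3.141, 0.0, 2.883]
force: [-0.2, -0.7, 0.1]
grip_width: -0.0
finger_force: 0.0
```

move_arm --moves '[[[0,0,-0.001,0.005,0,0,0],[0,0,-0.001,0.009,0,0,0],[0,0,-0.001,0.012,0,0,0],[0,0,-0.001,0.015,0,0,0],[0,0,-0.001,0.018,0,0,0]]]'

```text
clock: 6.0
position: [0.6297, -0.1037, 0.0453]
tool_rot: [-3.142, 0.0, 2.883]
force: [1.8, -0.9, 2.4]
grip_width: -0.0003
finger_force: 1.4
```

move_arm --moves '[[[0,0,0,0.002,0,0,0],[0,0,0,0.004,0,0,0],[0,0,0,0.006,0,0,0],[0,0,0,0.007,0,0,0],[0,0,0,0.007,0,0,0]]]'

```text
clock: 6.5
position: [0.6296, -0.1037, 0.0384]
tool_rot: [-3.142, 0.0, 2.883]
force: [2.0, -0.3, 5.5]
grip_width: -0.0003
finger_force: 2.7
```

move_arm --moves '[[[0,0,0,-0.005,0,0,0],[0,0,0,-0.015,0,0,0],[0,0,0,-0.05,0,0,0],[0,0,0,-0.09,0,0,0],[0,0,0,-0.12,0,0,0]]]'

```text
clock: 7.0
position: [0.6295, -0.1036, 0.1611]
tool_rot: [3.141, 0.001, 2.883]
force: [0.1, -0.2, -0.0]
grip_width: -0.0001
finger_force: 0.0
```

move_arm --moves '[[[0,0.04,0.013,-0.01,0,0,0],[0,0.085,0.027,-0.01,0,0,0],[0,0.13,0.042,-0.01,0,0,0],[0,0.175,0.056,-0.01,0,0,0],[0,0.206,0.066,0.01,0,0,0]]]'

```text
clock: 7.5
position: [0.4456, 0.0143, 0.1502]
tool_rot: [3.14, 0.002, 2.884]
force: [1.9, 0.9, -0.3]
grip_width: 0.0001
finger_force: 0.0
```

move_arm --moves '[[[0,0,0,0.02,0,0,0],[0,0,0,0.03,0,0,0],[0,0,0,0.03,0,0,0],[0,0,0,0.03,0,0,0]]]'

```text
clock: 7.9
position: [0.4477, 0.0125, 0.1187]
tool_rot: [-3.141, 0.0, 2.882]
force: [-0.2, 1.3, 0.0]
grip_width: -0.0001
finger_force: 0.0
```

```bash
python3 look.py sq1 .4476 .013; python3 look.py rnd2 .63 -.1034 >/dev/null; python3 -c "
import cv2,numpy as np
cv2.imwrite('pics/m.png',cv2.resize(np.vstack([cv2.imread('pics/sq1.png'),cv2.imread('pics/rnd2.png')]),(600,600)))"
```

```text
7.9 [0.44773764 0.01250394 0.11870651] [-3.14143153e+00  1.06121681e-04  2.88187828e+00] [-0.22712309  1.33408248  0.04502761] grip -7.744791251864606e-05 shift x,y: 0.0002604105588977863 0.0004440773909494143
```

View pics/m.png

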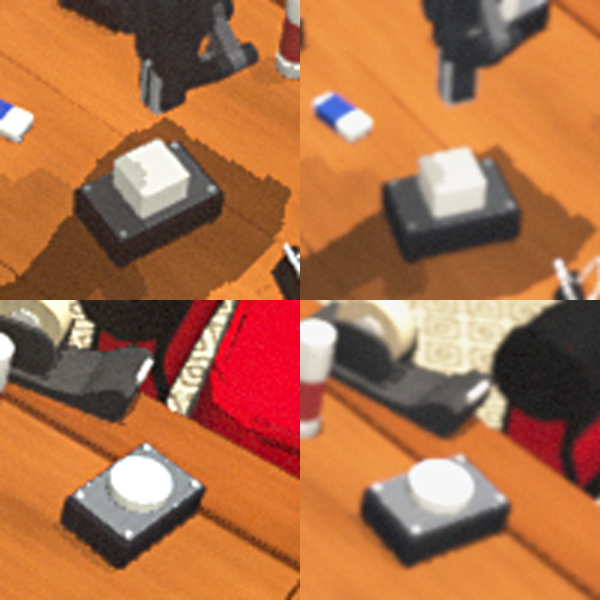

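The round key (near (142,480) and (440,485)) is down with its box in place, and the tip is over the square key (near (150,165) and (452,170)).

move_arm --moves '[[[0,0,0,0.02,0,0,0],[0,0,0,0.04,0,0,0],[0,0,0,0.052,0,0,0],[0,0,0,0.058,0,0,0],[0,0,0,0.062,0,0,0]]]'

```text
clock: 8.6
position: [0.4473, 0.0129, 0.0562]
tool_rot: [-3.141, -0.0, 2.883]
force: [0.3, 0.8, -1.1]
grip_width: -0.0001
finger_force: 0.0
```

move_arm --moves '[[[0,0,0,0.003,0,0,0],[0,0,0,0.006,0,0,0],[0,0,0,0.009,0,0,0],[0,0,0,0.012,0,0,0],[0,0,0,0.014,0,0,0]]]'

```text
clock: 9.1
position: [0.4474, 0.013, 0.0422]
tool_rot: [3.141, 0.0, 2.883]
force: [-0.1, -0.3, 1.6]
grip_width: -0.0002
finger_force: 1.4
```

move_arm --moves '[[[0,0,0,0.002,0,0,0],[0,0,0,0.003,0,0,0],[0,0,0,0.004,0,0,0],[0,0,0,0.004,0,0,0]]]'

```text
clock: 9.5
position: [0.4474, 0.0129, 0.0383]
tool_rot: [3.142, 0.0, 2.883]
force: [1.0, -1.6, 5.9]
grip_width: -0.0001
finger_force: 2.7
```

move_arm --moves '[[[0,0,0,-0.005,0,0,0],[0,0,0,-0.015,0,0,0],[0,0,0,-0.05,0,0,0],[0,0,0,-0.1,0,0,0],[0,0,0,-0.15,0,0,0]]]'

```text
clock: 10.0
position: [0.4463, 0.0128, 0.1905]
tool_rot: [-3.141, -0.001, 2.883]
force: [0.9, 2.0, 0.4]
grip_width: 0.0001
finger_force: 0.0
```

move_arm --moves '[[[0,0,0,-0.04,0,0,0],[0,0,0,-0.06,0,0,0],[0,0,0,-0.06,0,0,0],[0,0,0,-0.06,0,0,0]]]'

```text
clock: 10.4
position: [0.4469, 0.013, 0.2487]
tool_rot: [3.141, 0.0, 2.883]
force: [0.2, 0.5, 0.7]
grip_width: -0.0002
finger_force: 0.0
```

```bash
python3 - <<'E'
from h import *
import cv2
cv2.imwrite("pics/end.png",np.vstack([cv2.resize(bot.grab_frame(n)[100:300,140:480,::-1],(510,300),interpolation=cv2.INTER_CUBIC) for n in("scene","side")]))
E
```

```text
(no output)
```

View pics/end.png

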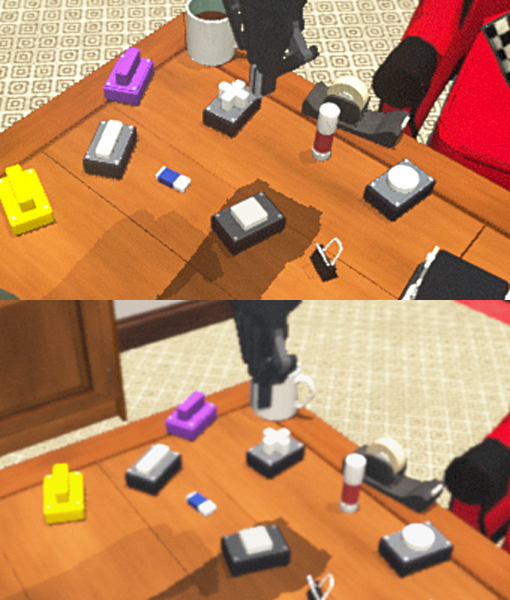

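The bar (108,138), round (404,178) and square (250,213) keys are all down. The cross (236,95) is still up, and everything else stands where it was.

```bash
python3 -c "
from workcell import bot
print(bot.job_done())"
```

```text
the job is handed in; nothing more can be done
None
```

I pressed the bar, round and square keys home in that order, with about 5–6 N each; the cross key is still up, nothing else was disturbed, and the job was handed in at about 10.5 s.

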